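# Feel for the heavy side of a tumbler drum and hold it at the bottom

## Robot

A 6-joint arm with a two-finger parallel gripper is mounted at the origin on a cart in front of the work surface, level with it; the furniture and walls round the work are solid. World frame = base frame: x ahead of the robot, y to its left, z up, the work surface at z = 0. Lengths are in m, angles in rad, forces in N, time in s.
With the tool pointing down it reaches from about 0.3 to 0.775 m from the base axis. Payload 14.6 kg.
Tool frame: the origin (TCP) lies midway between the tips of the shut fingers; the grasp point (between the pads) lies 19 mm behind it (grasp_offset is the distance from the TCP to the grasp point, in m); z points along the fingers, y is the line along which they close (so a half turn about z gives the same grasp; the last joint's range is limited). The gripper opens to 94 mm and grips with 3 to 60 N. Pads are 16 mm wide; open, the fingers measure 119 mm over their backs; the gripper's body (75 mm by 177 mm) begins 78 mm behind the grasp point.
Start: joints at [1.076, 0.3, 1.521, -0, 1.321, -0.067], TCP at [0.228, 0.5, 0.205] pointing down, gripper open.
Joint ranges: [-3.03, 3.03], [-0.79, 2.21], [0.23, 2.52], [-1.04, 4.18], [0, 3.07], [-2.55, 2.55]. Speed limits (rad/s): [2.22, 2.22, 2.57, 3.14, 3.14, 3.14].

## Interface

Orientations are given as [roll, pitch, yaw] about the fixed x, y, z axes, in that order (R = Rz(yaw) Ry(pitch) Rx(roll)).
In Python, from station import * gives the robot as it stands. The module is installed in compiled form; this text tells all that it offers.
- The arm moves only by the tool send_rows, never from a script. Its argument "rows" is a list of rows, each an object of numbers: "dx", "dy", "dz": the shift along the tool's x, y, z in mm; "roll": the turn about the tool's z in degrees; "jaw": the closure, from -1 (fully open) to 1 (shut). In form: [{"dx": .., "dy": .., "dz": .., "roll": .., "jaw": ..}, ...]. A call has 1 to 12 rows; each row shifts and turns the commanded pose from where the row before left it, along the tool's axes as they then stand; what a row does not reach is not made up. A row lasts 1/12 s, in which the tool goes at most 41.7 mm and 7.16 degrees, less where a joint would pass 70% of its speed; a pose out of reach is approached as far as the arm can. A call is refused whole if a number of a shift passes 41.7 or a number of a turn 7.16, either way. A call with a gripper value outside its range is refused whole. The fingers move at their own pace and stop on an object; "force" is the grip in N (left out, the last holds). Time passes only in rows, so rows that do not move let the fingers close. It gives the time, the measured TCP pose, the force, the opening and the grip force at its end, in the units of the state.
- get_obs(): the state, without advancing time (a new reading comes with each control period).
- camera(name): name is "side" or "top" or "wrist"; returns a dict with "frame" (420x560x3 uint8, red, green, blue), "z_map" (420x560 float32, m along the optical axis (not along the pixel's ray), 0 where there is no reading), "camera_matrix" (3x3 intrinsics, pixels), "rvec" (rotation vector, rad) and "tvec" (3), from world to camera coordinates, as OpenCV has them. Camera axes: x right, y down, z forward; pixel columns grow to the right and rows downward; lengths in m; the calibration is good to about 2 mm. A picture is of the moment at which its call begins.
- hand_in(): hands the job in; it is judged then, once.
The state is a dict: "time_s": time; "qpos": joint angles; "joint_vel": joint speeds; "tau": joint torques, N m; "ee_pos": TCP position; "eef_rot": TCP orientation; "force": force on the tool from outside, world axes, zero at the start; "moment": the same for the moment, N m; "grip_width": finger opening in m; "grip_force": force on a finger pad.
Only numpy, scipy, OpenCV 4.12 (cv2) and the standard library are available. Lean on these libraries where they do the work, as an engineer would, in place of code of your own. Each camera call takes 0.05 s, during which the arm holds its last target. There are 200 camera calls.

## Task

Two closed steel tumbler drums stand on the worktop, each with a heavy insert clamped out of sight somewhere round the inside of its wall. Take the crank handle of the drum that has the lemon beside it, crank it one full turn to feel which side is heavy, then bring the heavy side straight down to the bottom and finish still gripping the handle there, at rest, so that I can fit a counterweight on top. Leave the other drum, the lemon and the garlic as they are.

Things in the scene. Friction and masses are not known exactly. Their poses are not given: they have to be found in the camera images.
- stand_a: The left tumbler: fixed wooden base 170 x 150 mm with two dark steel uprights that carry a closed steel drum (148 mm across, 100 mm long) on a level shaft 135 mm above the worktop. Origin: centre of the underside, on the worktop. Its x axis points away from the crank, along the shaft; z is up. The top of the drum is 209 mm above the worktop.
- axis_a (a point): Point on the shaft's axis of the left tumbler, 135 mm above the worktop and 140 mm in front of the stand's centre: the centre of the circle (radius 55 mm, upright, square to the shaft) on which the middle of the crank handle travels. Axes as the stand's, fixed.
- grip_a: Crank handle of the left tumbler: pale wooden sleeve, 22 mm diameter, 74 mm long, parallel to the shaft; it spins freely on its pin, so a gripper that takes it from above can keep pointing down while it cranks. Origin: the sleeve's centre, 140 mm in front of the stand's centre. Along the shaft, nothing else lies within 45 mm of that centre. It starts anywhere on its circle.
- drum_a (a joint): Turn of the left drum with its crank: 0 with the handle at the top, growing right-handed about the stand's x axis, no stops. The stiff bearing (0.32 N m, 5.8 N at the handle) keeps it where it is left. The unseen insert adds or takes off 0.20 to 0.28 N m at most (3.6 to 5.1 N): hardest to crank with the heavy side level and rising. Else balanced; the heavy side's angle to the handle varies.
- stand_b: The right tumbler: fixed wooden base 170 x 150 mm with two dark steel uprights that carry a closed steel drum (148 mm across, 100 mm long) on a level shaft 135 mm above the worktop. Origin: centre of the underside, on the worktop. Its x axis points away from the crank, along the shaft; z is up. The top of the drum is 209 mm above the worktop.
- axis_b (a point): Point on the shaft's axis of the right tumbler, 135 mm above the worktop and 140 mm in front of the stand's centre: the centre of the circle (radius 55 mm, upright, square to the shaft) on which the middle of the crank handle travels. Axes as the stand's, fixed.
- grip_b: Crank handle of the right tumbler: pale wooden sleeve, 22 mm diameter, 74 mm long, parallel to the shaft; it spins freely on its pin, so a gripper that takes it from above can keep pointing down while it cranks. Origin: the sleeve's centre, 140 mm in front of the stand's centre. Along the shaft, nothing else lies within 45 mm of that centre. It starts anywhere on its circle.
- drum_b (a joint): Turn of the right drum with its crank: 0 with the handle at the top, growing right-handed about the stand's x axis, no stops. The stiff bearing (0.32 N m, 5.8 N at the handle) keeps it where it is left. The unseen insert adds or takes off 0.20 to 0.28 N m at most (3.6 to 5.1 N): hardest to crank with the heavy side level and rising. Else balanced; the heavy side's angle to the handle varies.
- lemon_mid (a point): Yellow lemon, 67 x 54 x 54 mm, lying on the worktop just beside one of the two tumblers (about 140 mm from its stand's centre, on its outer side): this is the tumbler to work. The point is the lemon's centre.
- garlic_mid (a point): Bulb of garlic, 48 x 50 x 51 mm, just beside the other tumbler, which is to be left alone. The point is its centre.
Mind the look-alikes: they are no part of the job. What is meant by the part that bears lemon_mid is not green, and is the larger of those in its own colour.

How it is judged:
By the outcome, as a careful person would: the job done as asked, in the order asked, and still so for the second after the job is handed in, while the arm keeps its last pose, push and grip.
It also fails if it takes over 70 s, if anything falls off the work surface, if the arm or the gripper's body presses on something with over 40 N, if the wrist force passes 120 N, or if a joint passes its speed limit or range.

## Working session

There is one attempt and no reset: what is moved stays moved. The work goes in short steps, Python scripts to look and compute and a tool call to move; the robot and the scene stay as the last step left them, time stands still between calls to the robot, and variables do not carry over. Pictures are saved under pics/ and viewed, at most 10 in all, crops included, and the job is handed in when it is done.

Besides the shell and the picture viewer there is one more tool, called after "Request:" by a JSON object that holds its "method" and its "body". send_rows: Moves the arm, as the interface text tells. Its arguments: {"type":"object","properties":{"rows":{"type":"array"},"force":{"type":"number"}},"required":["rows"]}

```bash
mkdir -p pics
cat > h.py <<'E'
from station import *
import numpy as np, cv2
def cam(n):
    c=camera(n); R=cv2.Rodrigues(np.array(c["rvec"],float))[0]; t=np.array(c["tvec"],float).ravel(); K=np.array(c["camera_matrix"])
    z=c["z_map"]; v,u=np.mgrid[:z.shape[0],:z.shape[1]]
    P=np.stack([(u-K[0,2])/K[0,0]*z,(v-K[1,2])/K[1,1]*z,z],-1)
    W=(P-t)@R; W[z==0]=np.nan
    return c["frame"],W
E
python3 - <<'E'
from h import *
o=get_obs(); print(o)
for n in("top","side"):
    f,W=cam(n); np.savez(f"{n}.npz",f=f,W=W); cv2.imwrite(f"pics/{n}.png",f[:,:,::-1])
E
```

```text
{'time_s': 0.0, 'qpos': array([ 1.07639586e+00,  3.00481966e-01,  1.52161738e+00, -6.55795688e-07,
        1.32068267e+00, -6.66259984e-02]), 'joint_vel': array([ 0.00029816, -0.00089409, -0.0005126 , -0.00140974,  0.00043448,
       -0.00010111]), 'tau': array([-6.97155301e-04, -5.31798899e+01, -3.52729225e+01,  7.08265649e-02,
        2.44396616e-02, -9.28133227e-05]), 'ee_pos': array([0.22805132, 0.50019129, 0.20486501]), 'eef_rot': array([-3.14040589e+00, -7.85495727e-05,  2.71381830e+00]), 'force': array([ 1.10629057,  0.77596133, -0.14754214]), 'moment': array([ 0.02107866,  0.00951611, -0.02076736]), 'grip_force': 0.0, 'grip_width': 0.09391746737934589}
```

View pics/top.png

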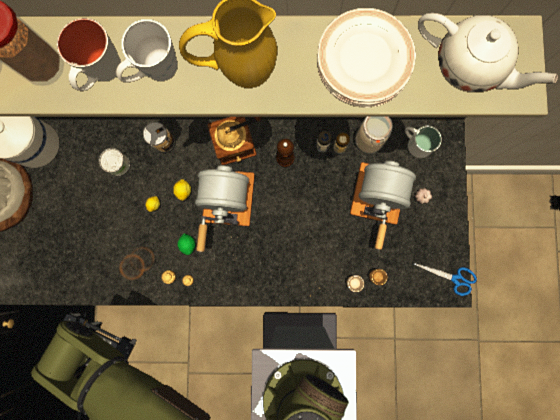

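View pics/side.png

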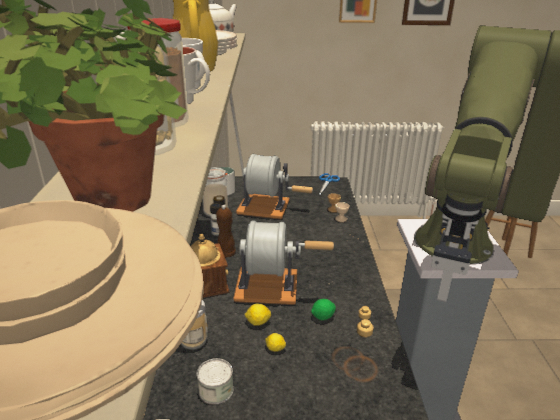

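Top view: the large yellow fruit is at (181,189), a smaller yellow one at (152,204), and a green one at (186,244). The garlic is at (424,196). lemon_mid is the larger yellow one, at (181,189), so the left drum should be the one to work. I'll confirm with a crop and measure.

Run:
```python
from h import *
d=np.load("top.npz"); f,W=d["f"],d["W"]
cv2.imwrite("pics/crop.png",cv2.resize(f[120:300,120:280,::-1],None,fx=3.3,fy=3.3,interpolation=cv2.INTER_CUBIC))
for n,(u,v) in dict(big=(181,189),small=(152,204),green=(186,244),garlic=(424,196),drumA=(222,190),drumB=(387,187)).items():
    print(n,W[v,u].round(3))
hsv=cv2.cvtColor(f,cv2.COLOR_RGB2HSV)
X=W.reshape(-1,3)
for n,s in dict(A=(slice(165,260),slice(190,260)),B=(slice(150,255),slice(345,420))).items():
    w=W[s].reshape(-1,3); h=hsv[s].reshape(-1,3)
    # base: z~ low orange
    dr=w[(w[:,2]>.15)&(w[:,2]<.215)&(h[:,1]<60)]; print(n,"steel high",len(dr),dr.min(0).round(3),dr.max(0).round(3))
    ba=w[(w[:,2]>.005)&(w[:,2]<.04)&(h[:,1]>120)]; 
    r=cv2.minAreaRect((ba[:,:2]*1000).astype(np.float32)); print("base",len(ba),r, np.median(ba[:,2]))
    # handle: pale wood, z>.06
    ha=w[(w[:,2]>.06)&(h[:,1]>70)&(h[:,2]>90)]
    print("handle",len(ha),ha.min(0).round(3),ha.max(0).round(3),np.median(ha,0).round(3), cv2.minAreaRect((ha[:,:2]*1000).astype(np.float32)))
```

```text
big [0.64  0.377 0.051]
small [0.596 0.471 0.034]
green [0.471 0.355 0.056]
garlic [ 0.622 -0.372  0.045]
drumA [0.613 0.226 0.205]
drumB [ 0.623 -0.225  0.205]
A steel high 1895 [0.524 0.163 0.15 ] [0.691 0.31  0.213]
base 615 ((573.9152221679688, 251.36849975585938), (251.40402221679688, 202.9834747314453), 2.495514154434204) 0.017561126608153264
handle 264 [0.447 0.161 0.071] [0.667 0.297 0.19 ] [0.494 0.28  0.183] ((562.9972534179688, 238.293701171875), (98.78588104248047, 244.1645050048828), 47.09444046020508)
B steel high 1976 [ 0.546 -0.316  0.15 ] [ 0.706 -0.159  0.214]
base 688 ((604.5914306640625, -207.13584899902344), (238.28048706054688, 135.7620849609375), 32.616676330566406) 0.017838133455141514
handle 225 [ 0.457 -0.278  0.06 ] [ 0.762 -0.171  0.148] [ 0.501 -0.227  0.093] ((609.4478149414062, -218.45697021484375), (297.2853698730469, 96.05894470214844), 16.241384506225586)
```

View pics/crop.png

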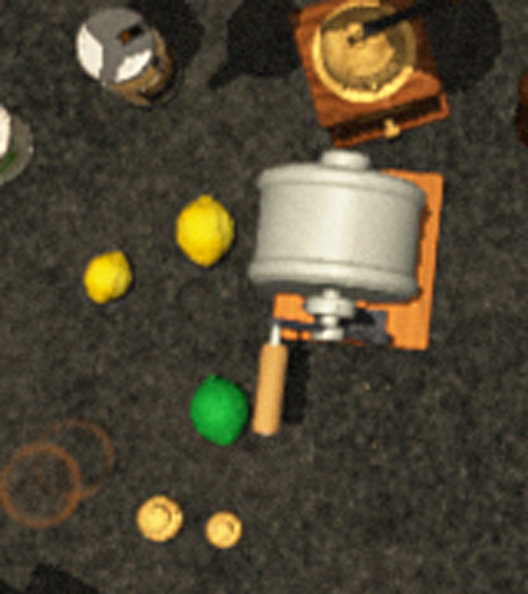

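The crop shows the large lemon at crop (205,232), right beside the left drum on its outer side. The smaller lemon at (108,277) is further out and the lime at (219,410) is green. So I'll work drum A. Next I fit the drum axis and the handle.

Run:
```python
from h import *
from scipy.optimize import least_squares
top=np.load("top.npz"); side=np.load("side.npz")
def sel(d,cond):
    w=d["W"].reshape(-1,3); h=cv2.cvtColor(d["f"],cv2.COLOR_RGB2HSV).reshape(-1,3); return w[cond(w,h)]
for n,yc,hs in(("A",.235,1),("B",-.225,-1)):
    c=lambda w,h:(w[:,0]>.53)&(w[:,0]<.72)&(abs(w[:,1]-yc)<.1)&(w[:,2]>.16)&(w[:,2]<.22)&(h[:,1]<60)
    for nm,d in(("top",top),("side",side)):
        w=sel(d,c)
        if len(w)<100: continue
        def r(p):
            n_=np.array([-np.sin(p[1]),np.cos(p[1])]); s=(w[:,:2]-[.61,p[0]])@n_
            return np.hypot(s,w[:,2]-.135)-p[2]
        s=least_squares(r,[yc,0,.072],loss="soft_l1",f_scale=.002)
        print(n,nm,len(w),"y at x=.61",s.x)
        a=np.array([np.cos(s.x[1]),np.sin(s.x[1])]); q=(w[abs(r(s.x))<.004][:,:2]-[.61,s.x[0]])@a
        print(" along",np.percentile(q,[0,1,5,50,95,99,100]).round(4))
    for nm,d in(("top",top),("side",side)):
        w=sel(d,lambda w,h:(w[:,0]>.40)&(w[:,0]<.535)&(abs(w[:,1]-yc)<.075)&(w[:,2]>.06)&(w[:,2]<.22)&(h[:,1]>70)&(h[:,2]>90))
        m=np.median(w,0); w=w[np.linalg.norm(w-m,axis=1)<.06]
        _,_,V=np.linalg.svd(w-w.mean(0),full_matrices=False)
        print(n,nm,"handle",len(w),w.mean(0).round(4),w.min(0).round(4),w.max(0).round(4),V[0].round(3))
```

```text
A top 1712 y at x=.61 [ 0.23680756 -0.05624459  0.06989568]
 along [-0.0748 -0.0387 -0.0349  0.0105  0.0526  0.0578  0.0597]
A side 1285 y at x=.61 [ 0.23826863 -0.05075282  0.07200709]
 along [-0.0714 -0.0377 -0.0337  0.0114  0.0536  0.0583  0.0607]
A top handle 212 [0.4846 0.2825 0.1834] [0.4468 0.2586 0.1569] [0.5348 0.2965 0.1904] [-0.993  0.11   0.033]
A side handle 232 [0.484  0.2928 0.1823] [0.4473 0.2774 0.1693] [0.5204 0.3015 0.1919] [-0.997  0.073  0.013]
B top 1785 y at x=.61 [-0.23322129 -0.2116723   0.07051861]
 along [-0.063  -0.055  -0.0205  0.0242  0.068   0.073   0.0752]
B side 721 y at x=.61 [-0.23096949 -0.17537044  0.07102579]
 along [-0.0632 -0.0576 -0.0207  0.0284  0.0697  0.0744  0.0766]
B top handle 191 [ 0.4942 -0.2269  0.0924] [ 0.4572 -0.2447  0.0814] [ 0.5347 -0.2113  0.1008] [-0.974  0.225 -0.001]
B side handle 122 [ 0.4951 -0.2194  0.0904] [ 0.4583 -0.2386  0.0763] [ 0.531  -0.2002  0.1006] [-0.973  0.232  0.003]
```

Run:
```python
from h import *
from scipy.optimize import least_squares
D=[np.load(f"{n}.npz") for n in("top","side")]
dr=[];ha=[]
for d in D:
    w=d["W"].reshape(-1,3); h=cv2.cvtColor(d["f"],cv2.COLOR_RGB2HSV).reshape(-1,3)
    dr.append(w[(w[:,0]>.59)&(w[:,0]<.655)&(abs(w[:,1]-.235)<.1)&(w[:,2]>.12)&(w[:,2]<.22)&(h[:,1]<60)])
    g=w[(w[:,0]>.445)&(w[:,0]<.515)&(abs(w[:,1]-.28)<.04)&(w[:,2]>.15)&(w[:,2]<.2)&(h[:,1]>70)&(h[:,2]>90)]
    ha.append(g)
x0=.481
def res(p,k):
    y,yaw,R,th=p; n=np.array([-np.sin(yaw),np.cos(yaw)]); out=[]
    for i in k:
        w=dr[i]; s=(w[:,:2]-[x0,y])@n; out.append((np.hypot(s,w[:,2]-.135)-R))
        w=ha[i]; s=(w[:,:2]-[x0,y])@n; out.append(3*(np.hypot(s+.055*np.sin(th),w[:,2]-.135-.055*np.cos(th))-.011))
    return np.concatenate(out)
for k in([0],[1],[0,1]):
    s=least_squares(res,[.25,-.08,.07,-.7],args=(k,),loss="soft_l1",f_scale=.003)
    y,yaw,R,th=s.x; print(k,s.x.round(4),"handle y,z",round(y-.055*np.sin(th),4),round(.135+.055*np.cos(th),4), 'rms',np.sqrt(np.mean(res(s.x,k)**2)).round(4))
for i in(0,1):
    w=ha[i]
    def r(p): return np.hypot(w[:,1]-p[0]-p[1]*(w[:,0]-x0),w[:,2]-p[2])-.011
    s=least_squares(r,[.287,-.08,.18],loss="soft_l1",f_scale=.002); print("handle alone",s.x.round(4))
# base edges (top view, z 10..25mm orange)
w=D[0]["W"].reshape(-1,3); h=cv2.cvtColor(D[0]["f"],cv2.COLOR_RGB2HSV).reshape(-1,3)
b=w[(w[:,2]>.012)&(w[:,2]<.022)&(h[:,1]>120)&(h[:,0]<18)&(w[:,0]>.5)&(w[:,0]<.72)&(abs(w[:,1]-.2)<.12)]
print("base",len(b),b.min(0).round(4),b.max(0).round(4))
xs=np.arange(.53,.7,.01); e=[(x,b[abs(b[:,0]-x)<.005][:,1].min()) for x in xs if (abs(b[:,0]-x)<.005).sum()>2]
e=np.array(e); print(e.round(4).tolist()); print("edge slope",np.polyfit(e[2:-2,0],e[2:-2,1],1))
```

```text
[0] [ 0.2471 -0.0782  0.0695 -0.7456] handle y,z 0.2844 0.1754 rms 0.0032
[1] [ 0.2509 -0.0991  0.0715 -0.6823] handle y,z 0.2856 0.1777 rms 0.0031
[0, 1] [ 0.2497 -0.0861  0.0704 -0.7105] handle y,z 0.2856 0.1767 rms 0.0034
handle alone [ 0.2845 -0.0967  0.1753]
handle alone [ 0.2859 -0.0779  0.1777]
base 512 [0.532 0.155 0.012] [0.702  0.3141 0.022 ]
[[0.53, 0.1684], [0.54, 0.1686], [0.55, 0.1661], [0.56, 0.1657], [0.57, 0.1659], [0.58, 0.166], [0.59, 0.1632], [0.6, 0.1633], [0.61, 0.1632], [0.62, 0.1608], [0.63, 0.1605], [0.64, 0.1608], [0.65, 0.1606], [0.66, 0.1581], [0.67, 0.1576], [0.68, 0.158], [0.69, 0.155]]
edge slope [-0.07329093  0.20716   ]
```

Request:
{"method": "send_rows", "body": {"rows": [{"dz": -8.3,"roll": -6.63,"jaw": -1},{"dz": -8.3,"roll": -6.63,"jaw": -1},{"dz": -8.3,"roll": -6.63,"jaw": -1},{"jaw": -1},{"jaw": -1}]}}

```text
invalid input at $.rows[0]: expected keys dx, dy, dz, roll, jaw
```

Request:
{"method": "send_rows", "body": {"rows": [{"dx": -22.4,"dy": -16.2},{"dx": -22.4,"dy": -16.2},{"dx": -22.4,"dy": -16.2},{"dx": -22.4,"dy": -16.2},{"dx": -22.4,"dy": -16.2},{"dx": -22.4,"dy": -16.2},{"dx": -22.4,"dy": -16.2},{"dx": -22.4,"dy": -16.2},{"dx": -22.4,"dy": -16.2},{"dx": -22.4,"dy": -16.2},{"dx": -22.4,"dy": -16.2},{"dx": -22.4,"dy": -16.2}]}}

```text
invalid input at $.rows[0]: expected keys dx, dy, dz, roll, jaw
```

Request:
{"method": "send_rows", "body": {"rows": [{"jaw": -1},{"jaw": -1},{"jaw": -1},{"jaw": -1}]}}

```text
invalid input at $.rows[0]: expected keys dx, dy, dz, roll, jaw
```

Run:
```python
from h import *
f,W=cam("wrist"); np.savez("wrist.npz",f=f,W=W); cv2.imwrite("pics/wrist.png",f[:,:,::-1])
o=get_obs(); print(o["ee_pos"],o["eef_rot"],o["force"])
h=cv2.cvtColor(f,cv2.COLOR_RGB2HSV)
m=(abs(W[...,0]-.48)<.03)&(abs(W[...,1]-.2855)<.03)&(W[...,2]>.14)&(W[...,2]<.2)
w=W[m]
from scipy.optimize import least_squares
r=lambda p:np.hypot(w[:,1]-p[0]-p[1]*(w[:,0]-.48),w[:,2]-p[2])-.011
print(len(w),least_squares(r,[.2855,-.08,.177],loss="soft_l1",f_scale=.002).x.round(4))
```

```text
[0.22810199 0.50026364 0.20501788] [-3.14074084e+00 -2.41012195e-05  2.71379472e+00] [-0.28052227  0.10442418  0.30084901]
0 [ 0.2855 -0.08    0.177 ]
```

View pics/wrist.png

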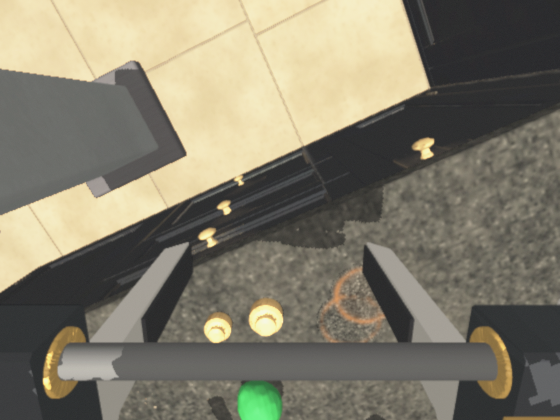

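All keys are required, so every row was refused and the arm hasn't moved. The wrist view shows only the open fingers at the start pose, with the lime at (260,400).

Request:
{"method": "send_rows", "body": {"rows": [{"dx": 0,"dy": 0,"dz": -8.3,"roll": -6.63,"jaw": -1},{"dx": 0,"dy": 0,"dz": -8.3,"roll": -6.63,"jaw": -1},{"dx": 0,"dy": 0,"dz": -8.3,"roll": -6.63,"jaw": -1},{"dx": 0,"dy": 0,"dz": 0,"roll": 0,"jaw": -1}]}}

```text
time_s: 0.48
ee_pos: [0.2284, 0.5008, 0.2316]
eef_rot: [3.14, 0.001, 3.067]
force: [0.2, 0.0, -0.3]
grip_width: 0.0938
grip_force: 0.0
```

Request:
{"method": "send_rows", "body": {"rows": [{"dx": -22.4,"dy": -16.2,"dz": 0,"roll": 0,"jaw": -1},{"dx": -22.4,"dy": -16.2,"dz": 0,"roll": 0,"jaw": -1},{"dx": -22.4,"dy": -16.2,"dz": 0,"roll": 0,"jaw": -1},{"dx": -22.4,"dy": -16.2,"dz": 0,"roll": 0,"jaw": -1},{"dx": -22.4,"dy": -16.2,"dz": 0,"roll": 0,"jaw": -1},{"dx": -22.4,"dy": -16.2,"dz": 0,"roll": 0,"jaw": -1},{"dx": -22.4,"dy": -16.2,"dz": 0,"roll": 0,"jaw": -1},{"dx": -22.4,"dy": -16.2,"dz": 0,"roll": 0,"jaw": -1},{"dx": -22.4,"dy": -16.2,"dz": 0,"roll": 0,"jaw": -1},{"dx": -22.4,"dy": -16.2,"dz": 0,"roll": 0,"jaw": -1},{"dx": -22.4,"dy": -16.2,"dz": 0,"roll": 0,"jaw": -1},{"dx": -22.4,"dy": -16.2,"dz": 0,"roll": 0,"jaw": -1}]}}

```text
time_s: 1.48
ee_pos: [0.4812, 0.2839, 0.2297]
eef_rot: [-3.141, -0.001, 3.056]
force: [-0.5, 0.4, -0.1]
grip_width: 0.0941
grip_force: 0.0
```

Request:
{"method": "send_rows", "body": {"rows": [{"dx": 0,"dy": 0,"dz": 0,"roll": 0,"jaw": -1},{"dx": 0,"dy": 0,"dz": 0,"roll": 0,"jaw": -1},{"dx": 0,"dy": 0,"dz": 0,"roll": 0,"jaw": -1}]}}

```text
time_s: 1.73
ee_pos: [0.48, 0.2852, 0.2299]
eef_rot: [-3.141, -0.001, 3.059]
force: [-0.2, 0.1, 0.3]
grip_width: 0.0937
grip_force: 0.0
```

Run:
```python
from h import *
f,W=cam("wrist"); np.savez("wrist.npz",f=f,W=W); cv2.imwrite("pics/wrist2.png",f[:,:,::-1])
o=get_obs(); print(o["time_s"],o["ee_pos"],o["eef_rot"],o["force"])
m=(abs(W[...,0]-.48)<.03)&(abs(W[...,1]-.2855)<.03)&(W[...,2]>.14)&(W[...,2]<.2)
w=W[m]
from scipy.optimize import least_squares
r=lambda p:np.hypot(w[:,1]-p[0]-p[1]*(w[:,0]-.48),w[:,2]-p[2])-.011
if len(w): print(len(w),least_squares(r,[.2855,-.08,.177],loss="soft_l1",f_scale=.002).x.round(4))
```

```text
1.7833 [0.47980014 0.28551014 0.23005119] [-3.14144435e+00 -4.78449455e-04  3.05983975e+00] [-0.42368301  1.03138758 -0.90348087]
2591 [ 0.2875 -0.0769  0.1768]
```

View pics/wrist2.png

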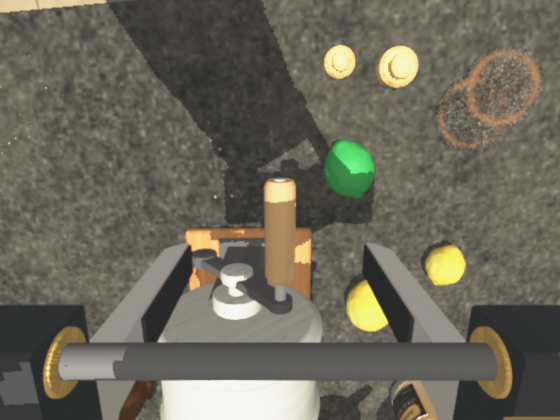

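The handle sits centred between the fingers, running from (280,180) to (280,285). Next I descend and close.

Request:
{"method": "send_rows", "body": {"rows": [{"dx": 0,"dy": 0.3,"dz": 18,"roll": 0,"jaw": -1},{"dx": 0,"dy": 0.3,"dz": 18,"roll": 0,"jaw": -1},{"dx": 0,"dy": 0.4,"dz": 18,"roll": 0,"jaw": -1},{"dx": 0,"dy": 0,"dz": 18,"roll": 0,"jaw": -1},{"dx": 0,"dy": 0,"dz": 0,"roll": 0,"jaw": -1},{"dx": 0,"dy": 0,"dz": 0,"roll": 0,"jaw": -1}]}}

```text
time_s: 2.28
ee_pos: [0.4798, 0.2865, 0.1583]
eef_rot: [-3.141, -0.001, 3.061]
force: [-0.0, -0.2, 0.8]
grip_width: 0.0941
grip_force: 0.0
```

Request:
{"method": "send_rows", "body": {"force": 40, "rows": [{"dx": 0,"dy": 0,"dz": 0,"roll": 0,"jaw": 1},{"dx": 0,"dy": 0,"dz": 0,"roll": 0,"jaw": 1},{"dx": 0,"dy": 0,"dz": 0,"roll": 0,"jaw": 1},{"dx": 0,"dy": 0,"dz": 0,"roll": 0,"jaw": 1},{"dx": 0,"dy": 0,"dz": 0,"roll": 0,"jaw": 1},{"dx": 0,"dy": 0,"dz": 0,"roll": 0,"jaw": 1},{"dx": 0,"dy": 0,"dz": 0,"roll": 0,"jaw": 1},{"dx": 0,"dy": 0,"dz": 0,"roll": 0,"jaw": 1}]}}

```text
time_s: 2.95
ee_pos: [0.4805, 0.286, 0.1584]
eef_rot: [3.142, -0.0, 3.061]
force: [0.5, -0.3, 0.2]
grip_width: 0.044
grip_force: 0.0
```

Request:
{"method": "send_rows", "body": {"rows": [{"dx": 0,"dy": 0,"dz": 0,"roll": 0,"jaw": 1},{"dx": 0,"dy": 0,"dz": 0,"roll": 0,"jaw": 1},{"dx": 0,"dy": 0,"dz": 0,"roll": 0,"jaw": 1},{"dx": 0,"dy": 0,"dz": 0,"roll": 0,"jaw": 1}]}}

```text
time_s: 3.28
ee_pos: [0.4806, 0.2864, 0.1586]
eef_rot: [3.141, 0.0, 3.061]
force: [-0.7, 2.9, 0.4]
grip_width: 0.0204
grip_force: 40.0
```

Run:
```python
import numpy as np
R=55
for i in range(26):
    a,b=np.radians(-40.5+15*i),np.radians(-25.5+15*i)
    print(i,"to",-25.5+15*i,round(-R*(np.sin(b)-np.sin(a))/3,2),round(-R*(np.cos(b)-np.cos(a))/3,2))
```

```text
0 to -25.5 -4.01 -2.61
1 to -10.5 -4.55 -1.48
2 to 4.5 -4.78 -0.25
3 to 19.5 -4.68 1.0
4 to 34.5 -4.26 2.17
5 to 49.5 -3.56 3.2
6 to 64.5 -2.61 4.01
7 to 79.5 -1.48 4.55
8 to 94.5 -0.25 4.78
9 to 109.5 1.0 4.68
10 to 124.5 2.17 4.26
11 to 139.5 3.2 3.56
12 to 154.5 4.01 2.61
13 to 169.5 4.55 1.48
14 to 184.5 4.78 0.25
15 to 199.5 4.68 -1.0
16 to 214.5 4.26 -2.17
17 to 229.5 3.56 -3.2
18 to 244.5 2.61 -4.01
19 to 259.5 1.48 -4.55
20 to 274.5 0.25 -4.78
21 to 289.5 -1.0 -4.68
22 to 304.5 -2.17 -4.26
23 to 319.5 -3.2 -3.56
24 to 334.5 -4.01 -2.61
25 to 349.5 -4.55 -1.48
```

Request:
{"method": "send_rows", "body": {"rows": [{"dx": 0,"dy": -4.01,"dz": -2.61,"roll": 0,"jaw": 1},{"dx": 0,"dy": -4.01,"dz": -2.61,"roll": 0,"jaw": 1},{"dx": 0,"dy": -4.01,"dz": -2.61,"roll": 0,"jaw": 1}]}}

```text
time_s: 3.53
ee_pos: [0.4796, 0.2747, 0.1664]
eef_rot: [3.14, 0.001, 3.061]
force: [2.8, 6.1, -3.8]
grip_width: 0.0207
grip_force: 40.0
```

Request:
{"method": "send_rows", "body": {"rows": [{"dx": 0,"dy": -4.55,"dz": -1.48,"roll": 0,"jaw": 1},{"dx": 0,"dy": -4.55,"dz": -1.48,"roll": 0,"jaw": 1},{"dx": 0,"dy": -4.55,"dz": -1.48,"roll": 0,"jaw": 1}]}}

```text
time_s: 3.78
ee_pos: [0.4786, 0.2613, 0.1711]
eef_rot: [3.139, 0.001, 3.061]
force: [1.7, 7.0, -4.0]
grip_width: 0.0214
grip_force: 40.0
```

Request:
{"method": "send_rows", "body": {"rows": [{"dx": 0,"dy": -4.78,"dz": -0.25,"roll": 0,"jaw": 1},{"dx": 0,"dy": -4.78,"dz": -0.25,"roll": 0,"jaw": 1},{"dx": 0,"dy": -4.78,"dz": -0.25,"roll": 0,"jaw": 1}]}}

```text
time_s: 4.03
ee_pos: [0.4775, 0.2472, 0.1721]
eef_rot: [3.139, 0.001, 3.061]
force: [2.0, 10.3, -0.9]
grip_width: 0.021
grip_force: 40.0
```

Forces are small and the radial part is low, so I carry on round.

Request:
{"method": "send_rows", "body": {"rows": [{"dx": 0,"dy": -4.68,"dz": 1.0,"roll": 0,"jaw": 1},{"dx": 0,"dy": -4.68,"dz": 1.0,"roll": 0,"jaw": 1},{"dx": 0,"dy": -4.68,"dz": 1.0,"roll": 0,"jaw": 1}]}}

```text
time_s: 4.28
ee_pos: [0.4764, 0.2332, 0.1694]
eef_rot: [3.139, 0.002, 3.061]
force: [0.9, 9.2, 1.0]
grip_width: 0.021
grip_force: 40.0
```

Request:
{"method": "send_rows", "body": {"rows": [{"dx": 0,"dy": -4.26,"dz": 2.17,"roll": 0,"jaw": 1},{"dx": 0,"dy": -4.26,"dz": 2.17,"roll": 0,"jaw": 1},{"dx": 0,"dy": -4.26,"dz": 2.17,"roll": 0,"jaw": 1}]}}

```text
time_s: 4.53
ee_pos: [0.4754, 0.2203, 0.1631]
eef_rot: [3.139, 0.002, 3.061]
force: [-1.7, 9.0, 5.0]
grip_width: 0.0207
grip_force: 40.0
```

Request:
{"method": "send_rows", "body": {"rows": [{"dx": 0,"dy": -3.56,"dz": 3.2,"roll": 0,"jaw": 1},{"dx": 0,"dy": -3.56,"dz": 3.2,"roll": 0,"jaw": 1},{"dx": 0,"dy": -3.56,"dz": 3.2,"roll": 0,"jaw": 1}]}}

```text
time_s: 4.78
ee_pos: [0.4746, 0.2093, 0.1536]
eef_rot: [3.14, 0.002, 3.061]
force: [-2.8, 6.5, 9.8]
grip_width: 0.0208
grip_force: 40.0
```

Request:
{"method": "send_rows", "body": {"rows": [{"dx": 0,"dy": -2.61,"dz": 4.01,"roll": 0,"jaw": 1},{"dx": 0,"dy": -2.61,"dz": 4.01,"roll": 0,"jaw": 1},{"dx": 0,"dy": -2.61,"dz": 4.01,"roll": 0,"jaw": 1}]}}

```text
time_s: 5.03
ee_pos: [0.4739, 0.2011, 0.1414]
eef_rot: [3.14, 0.001, 3.061]
force: [-4.1, 4.0, 10.3]
grip_width: 0.0209
grip_force: 40.0
```

Request:
{"method": "send_rows", "body": {"rows": [{"dx": 0,"dy": -1.48,"dz": 4.55,"roll": 0,"jaw": 1},{"dx": 0,"dy": -1.48,"dz": 4.55,"roll": 0,"jaw": 1},{"dx": 0,"dy": -1.48,"dz": 4.55,"roll": 0,"jaw": 1}]}}

```text
time_s: 5.28
ee_pos: [0.4735, 0.1965, 0.1275]
eef_rot: [3.141, 0.001, 3.061]
force: [-3.2, 2.3, 10.7]
grip_width: 0.0208
grip_force: 40.0
```

Request:
{"method": "send_rows", "body": {"rows": [{"dx": 0,"dy": -0.25,"dz": 4.78,"roll": 0,"jaw": 1},{"dx": 0,"dy": -0.25,"dz": 4.78,"roll": 0,"jaw": 1},{"dx": 0,"dy": -0.25,"dz": 4.78,"roll": 0,"jaw": 1}]}}

```text
time_s: 5.53
ee_pos: [0.4735, 0.1956, 0.1129]
eef_rot: [3.141, 0.001, 3.061]
force: [-2.5, 1.5, 9.4]
grip_width: 0.0209
grip_force: 40.0
```

Request:
{"method": "send_rows", "body": {"rows": [{"dx": 0,"dy": 1.0,"dz": 4.68,"roll": 0,"jaw": 1},{"dx": 0,"dy": 1.0,"dz": 4.68,"roll": 0,"jaw": 1},{"dx": 0,"dy": 1.0,"dz": 4.68,"roll": 0,"jaw": 1}]}}

```text
time_s: 5.78
ee_pos: [0.4737, 0.1986, 0.0987]
eef_rot: [-3.142, 0.001, 3.061]
force: [-3.0, 0.5, 8.7]
grip_width: 0.021
grip_force: 40.0
```

Request:
{"method": "send_rows", "body": {"rows": [{"dx": 0,"dy": 2.17,"dz": 4.26,"roll": 0,"jaw": 1},{"dx": 0,"dy": 2.17,"dz": 4.26,"roll": 0,"jaw": 1},{"dx": 0,"dy": 2.17,"dz": 4.26,"roll": 0,"jaw": 1}]}}

```text
time_s: 6.03
ee_pos: [0.4742, 0.2051, 0.0858]
eef_rot: [-3.142, 0.001, 3.061]
force: [-2.5, 1.4, 8.6]
grip_width: 0.0209
grip_force: 40.0
```

Request:
{"method": "send_rows", "body": {"rows": [{"dx": 0,"dy": 3.2,"dz": 3.56,"roll": 0,"jaw": 1},{"dx": 0,"dy": 3.2,"dz": 3.56,"roll": 0,"jaw": 1},{"dx": 0,"dy": 3.2,"dz": 3.56,"roll": 0,"jaw": 1}]}}

```text
time_s: 6.28
ee_pos: [0.475, 0.2148, 0.0751]
eef_rot: [-3.142, 0.001, 3.061]
force: [-2.9, 0.8, 10.0]
grip_width: 0.0209
grip_force: 40.0
```

Request:
{"method": "send_rows", "body": {"rows": [{"dx": 0,"dy": 4.01,"dz": 2.61,"roll": 0,"jaw": 1},{"dx": 0,"dy": 4.01,"dz": 2.61,"roll": 0,"jaw": 1},{"dx": 0,"dy": 4.01,"dz": 2.61,"roll": 0,"jaw": 1}]}}

```text
time_s: 6.53
ee_pos: [0.476, 0.2271, 0.0671]
eef_rot: [3.141, 0.0, 3.061]
force: [-3.5, 0.3, 11.4]
grip_width: 0.0207
grip_force: 40.0
```

Request:
{"method": "send_rows", "body": {"rows": [{"dx": 0,"dy": 4.55,"dz": 1.48,"roll": 0,"jaw": 1},{"dx": 0,"dy": 4.55,"dz": 1.48,"roll": 0,"jaw": 1},{"dx": 0,"dy": 4.55,"dz": 1.48,"roll": 0,"jaw": 1}]}}

```text
time_s: 6.78
ee_pos: [0.4771, 0.2409, 0.0627]
eef_rot: [3.141, 0.001, 3.061]
force: [-3.6, -1.1, 13.2]
grip_width: 0.0209
grip_force: 40.0
```

Request:
{"method": "send_rows", "body": {"rows": [{"dx": 0,"dy": 4.78,"dz": 0.25,"roll": 0,"jaw": 1},{"dx": 0,"dy": 4.78,"dz": 0.25,"roll": 0,"jaw": 1},{"dx": 0,"dy": 4.78,"dz": 0.25,"roll": 0,"jaw": 1}]}}

```text
time_s: 7.03
ee_pos: [0.4782, 0.2552, 0.0621]
eef_rot: [3.141, 0.0, 3.061]
force: [-4.4, -3.7, 15.8]
grip_width: 0.0207
grip_force: 40.0
```

Request:
{"method": "send_rows", "body": {"rows": [{"dx": 0,"dy": 4.68,"dz": -1.0,"roll": 0,"jaw": 1},{"dx": 0,"dy": 4.68,"dz": -1.0,"roll": 0,"jaw": 1},{"dx": 0,"dy": 4.68,"dz": -1.0,"roll": 0,"jaw": 1}]}}

```text
time_s: 7.28
ee_pos: [0.4793, 0.269, 0.0651]
eef_rot: [-3.141, 0.0, 3.061]
force: [-4.7, -7.4, 15.3]
grip_width: 0.0207
grip_force: 40.0
```

Request:
{"method": "send_rows", "body": {"rows": [{"dx": 0,"dy": 4.26,"dz": -2.17,"roll": 0,"jaw": 1},{"dx": 0,"dy": 4.26,"dz": -2.17,"roll": 0,"jaw": 1},{"dx": 0,"dy": 4.26,"dz": -2.17,"roll": 0,"jaw": 1}]}}

```text
time_s: 7.53
ee_pos: [0.4802, 0.2814, 0.0715]
eef_rot: [-3.141, 0.0, 3.061]
force: [-2.0, -10.4, 11.2]
grip_width: 0.0206
grip_force: 40.0
```

Request:
{"method": "send_rows", "body": {"rows": [{"dx": 0,"dy": 3.56,"dz": -3.2,"roll": 0,"jaw": 1},{"dx": 0,"dy": 3.56,"dz": -3.2,"roll": 0,"jaw": 1},{"dx": 0,"dy": 3.56,"dz": -3.2,"roll": 0,"jaw": 1}]}}

```text
time_s: 7.78
ee_pos: [0.481, 0.2919, 0.081]
eef_rot: [-3.14, -0.0, 3.061]
force: [-1.4, -12.3, 8.1]
grip_width: 0.0206
grip_force: 40.0
```

Request:
{"method": "send_rows", "body": {"rows": [{"dx": 0,"dy": 2.61,"dz": -4.01,"roll": 0,"jaw": 1},{"dx": 0,"dy": 2.61,"dz": -4.01,"roll": 0,"jaw": 1},{"dx": 0,"dy": 2.61,"dz": -4.01,"roll": 0,"jaw": 1}]}}

```text
time_s: 8.03
ee_pos: [0.4816, 0.2997, 0.0929]
eef_rot: [-3.141, -0.0, 3.061]
force: [0.2, -11.0, 3.5]
grip_width: 0.0209
grip_force: 40.0
```

Request:
{"method": "send_rows", "body": {"rows": [{"dx": 0,"dy": 1.48,"dz": -4.55,"roll": 0,"jaw": 1},{"dx": 0,"dy": 1.48,"dz": -4.55,"roll": 0,"jaw": 1},{"dx": 0,"dy": 1.48,"dz": -4.55,"roll": 0,"jaw": 1}]}}

```text
time_s: 8.28
ee_pos: [0.4819, 0.3043, 0.1066]
eef_rot: [-3.141, -0.0, 3.061]
force: [1.3, -7.2, -0.3]
grip_width: 0.0215
grip_force: 40.0
```

Request:
{"method": "send_rows", "body": {"rows": [{"dx": 0,"dy": 0.25,"dz": -4.78,"roll": 0,"jaw": 1},{"dx": 0,"dy": 0.25,"dz": -4.78,"roll": 0,"jaw": 1},{"dx": 0,"dy": 0.25,"dz": -4.78,"roll": 0,"jaw": 1}]}}

```text
time_s: 8.53
ee_pos: [0.482, 0.3051, 0.1211]
eef_rot: [-3.141, -0.0, 3.061]
force: [2.2, -4.5, -4.0]
grip_width: 0.0208
grip_force: 40.0
```

Request:
{"method": "send_rows", "body": {"rows": [{"dx": 0,"dy": -1.0,"dz": -4.68,"roll": 0,"jaw": 1},{"dx": 0,"dy": -1.0,"dz": -4.68,"roll": 0,"jaw": 1},{"dx": 0,"dy": -1.0,"dz": -4.68,"roll": 0,"jaw": 1}]}}

```text
time_s: 8.78
ee_pos: [0.4818, 0.3021, 0.1353]
eef_rot: [3.141, -0.0, 3.061]
force: [2.5, -0.9, -4.9]
grip_width: 0.0208
grip_force: 40.0
```

Request:
{"method": "send_rows", "body": {"rows": [{"dx": 0,"dy": -2.17,"dz": -4.26,"roll": 0,"jaw": 1},{"dx": 0,"dy": -2.17,"dz": -4.26,"roll": 0,"jaw": 1},{"dx": 0,"dy": -2.17,"dz": -4.26,"roll": 0,"jaw": 1}]}}

```text
time_s: 9.03
ee_pos: [0.4812, 0.2956, 0.1482]
eef_rot: [3.141, 0.0, 3.061]
force: [3.4, 1.0, -5.3]
grip_width: 0.0209
grip_force: 40.0
```

Request:
{"method": "send_rows", "body": {"rows": [{"dx": 0,"dy": -3.2,"dz": -3.56,"roll": 0,"jaw": 1},{"dx": 0,"dy": -3.2,"dz": -3.56,"roll": 0,"jaw": 1},{"dx": 0,"dy": -3.2,"dz": -3.56,"roll": 0,"jaw": 1}]}}

```text
time_s: 9.28
ee_pos: [0.4805, 0.2861, 0.1589]
eef_rot: [3.141, 0.0, 3.061]
force: [4.1, 3.1, -5.8]
grip_width: 0.0208
grip_force: 40.0
```

Request:
{"method": "send_rows", "body": {"rows": [{"dx": 0,"dy": -4.01,"dz": -2.61,"roll": 0,"jaw": 1},{"dx": 0,"dy": -4.01,"dz": -2.61,"roll": 0,"jaw": 1},{"dx": 0,"dy": -4.01,"dz": -2.61,"roll": 0,"jaw": 1}]}}

```text
time_s: 9.53
ee_pos: [0.4795, 0.2742, 0.1667]
eef_rot: [3.14, 0.0, 3.061]
force: [4.3, 4.4, -6.5]
grip_width: 0.0208
grip_force: 40.0
```

Request:
{"method": "send_rows", "body": {"rows": [{"dx": 0,"dy": -4.55,"dz": -1.48,"roll": 0,"jaw": 1},{"dx": 0,"dy": -4.55,"dz": -1.48,"roll": 0,"jaw": 1},{"dx": 0,"dy": -4.55,"dz": -1.48,"roll": 0,"jaw": 1}]}}

```text
time_s: 9.78
ee_pos: [0.4785, 0.2608, 0.1712]
eef_rot: [3.14, 0.001, 3.061]
force: [3.9, 6.2, -7.7]
grip_width: 0.0206
grip_force: 40.0
```

```bash
cat > fit.py <<'E'
import numpy as np
from scipy.optimize import least_squares
D=np.array([[.2747,.1664,6.1,-3.8],[.2613,.1711,7,-4],[.2472,.1721,10.3,-.9],[.2332,.1694,9.2,1],[.2203,.1631,9,5],[.2093,.1536,6.5,9.8],[.2011,.1414,4,10.3],[.1965,.1275,2.3,10.7],[.1956,.1129,1.5,9.4],[.1986,.0987,.5,8.7],[.2051,.0858,1.4,8.6],[.2148,.0751,.8,10],[.2271,.0671,.3,11.4],[.2409,.0627,-1.1,13.2],[.2552,.0621,-3.7,15.8],[.269,.0651,-7.4,15.3],[.2814,.0715,-10.4,11.2],[.2919,.081,-12.3,8.1],[.2997,.0929,-11,3.5],[.3043,.1066,-7.2,-.3],[.3051,.1211,-4.5,-4],[.3021,.1353,-.9,-4.9],[.2956,.1482,1,-5.3],[.2861,.1589,3.1,-5.8],[.2742,.1667,4.4,-6.5],[.2608,.1712,6.2,-7.7]])
c=least_squares(lambda p:np.hypot(D[:,0]-p[0],D[:,1]+.019-p[1])-p[2],[.25,.135,.055]); print("circle",c.x.round(4))
for cy,cz in(c.x[:2],(.2508,.135)):
    th=np.arctan2(-(D[:,0]-cy),D[:,1]+.019-cz); Ft=D[:,2]*np.cos(th)+D[:,3]*np.sin(th); Fr=-D[:,2]*np.sin(th)+D[:,3]*np.cos(th)
    for k in (0,1,2):
        cols=[np.ones_like(th),np.cos(th),np.sin(th)]
        if k==1: cols.append(abs(Fr))
        if k==2: cols+= [np.cos(2*th),np.sin(2*th)]
        A=np.stack(cols,1); s,*_=np.linalg.lstsq(A,Ft,rcond=None); e=Ft-A@s
        pk=np.degrees(np.arctan2(s[2],s[1]))
        # gravity torque resist = A sin-like: max when heavy level & rising; heavy at bottom 90deg earlier
        print(k,s.round(2),"peak th",pk.round(1),"amp",np.hypot(s[1],s[2]).round(2),"bottom th",(pk-90).round(1),"rms",e.std().round(2))
    print(np.c_[np.degrees(th)%360,Ft,Fr].round(1).tolist())
E
python3 fit.py
```

```text
circle [0.2504 0.136  0.055 ]
0 [6.04 3.04 3.41] peak th 48.3 amp 4.57 bottom th -41.7 rms 0.57
1 [ 6.46  2.64  3.25 -0.07] peak th 50.8 amp 4.19 bottom th -39.2 rms 0.55
2 [ 6.07  3.1   3.4  -0.31  0.29] peak th 47.6 amp 4.59 bottom th -42.4 rms 0.48
[[333.8, 7.2, -0.7], [348.6, 7.7, -2.5], [3.3, 10.2, -1.5], [18.2, 9.1, -1.9], [33.1, 10.3, -0.7], [48.3, 11.6, 1.7], [63.7, 11.0, 1.0], [79.0, 10.9, -0.2], [94.3, 9.3, -2.2], [109.5, 8.0, -3.4], [124.6, 6.3, -6.0], [139.7, 5.9, -8.1], [155.0, 4.5, -10.5], [170.1, 3.3, -12.8], [185.0, 2.3, -16.1], [199.7, 1.8, -16.9], [214.3, 2.3, -15.1], [229.1, 1.9, -14.6], [243.9, 1.7, -11.4], [259.0, 1.7, -7.0], [274.2, 3.7, -4.8], [289.4, 4.3, -2.5], [304.6, 4.9, -2.2], [319.5, 6.1, -2.4], [334.4, 6.8, -4.0], [349.1, 7.5, -6.4]]
0 [6.   3.   3.49] peak th 49.3 amp 4.6 bottom th -40.7 rms 0.56
1 [ 6.37  2.65  3.34 -0.06] peak th 51.6 amp 4.26 bottom th -38.4 rms 0.54
2 [ 6.03  3.05  3.47 -0.25  0.28] peak th 48.7 amp 4.62 bottom th -41.3 rms 0.49
[[334.6, 7.1, -0.8], [349.2, 7.6, -2.6], [3.7, 10.2, -1.6], [18.2, 9.1, -1.9], [32.9, 10.3, -0.7], [47.8, 11.6, 1.8], [62.9, 11.0, 1.1], [78.0, 10.9, -0.0], [93.2, 9.3, -2.0], [108.3, 8.1, -3.2], [123.5, 6.4, -5.9], [138.6, 6.0, -8.0], [154.1, 4.7, -10.4], [169.5, 3.5, -12.8], [184.7, 2.4, -16.0], [199.7, 1.8, -16.9], [214.5, 2.2, -15.1], [229.6, 1.8, -14.6], [244.7, 1.5, -11.4], [260.0, 1.5, -7.0], [275.4, 3.6, -4.9], [290.6, 4.3, -2.6], [305.7, 4.9, -2.3], [320.6, 6.1, -2.5], [335.2, 6.7, -4.1], [349.7, 7.5, -6.5]]
```

The fit puts the bottom near θ ≈ 319°, with amplitude 4.6 N and friction 6.0 N, both in line with the spec. A reverse sweep across that angle will cancel lag and friction bias, and coming forward again ends at the target.

Request:
{"method": "send_rows", "body": {"rows": [{"dx": 0,"dy": 4.55,"dz": 1.48,"roll": 0,"jaw": 1},{"dx": 0,"dy": 4.55,"dz": 1.48,"roll": 0,"jaw": 1},{"dx": 0,"dy": 4.55,"dz": 1.48,"roll": 0,"jaw": 1}]}}

```text
time_s: 10.03
ee_pos: [0.4796, 0.2738, 0.1668]
eef_rot: [-3.141, 0.0, 3.061]
force: [-0.6, -4.0, 0.0]
grip_width: 0.0205
grip_force: 40.0
```

Request:
{"method": "send_rows", "body": {"rows": [{"dx": 0,"dy": 4.01,"dz": 2.61,"roll": 0,"jaw": 1},{"dx": 0,"dy": 4.01,"dz": 2.61,"roll": 0,"jaw": 1},{"dx": 0,"dy": 4.01,"dz": 2.61,"roll": 0,"jaw": 1}]}}

```text
time_s: 10.28
ee_pos: [0.4805, 0.2862, 0.1588]
eef_rot: [-3.141, 0.0, 3.061]
force: [-0.7, -4.8, 3.7]
grip_width: 0.0205
grip_force: 40.0
```

Request:
{"method": "send_rows", "body": {"rows": [{"dx": 0,"dy": 3.2,"dz": 3.56,"roll": 0,"jaw": 1},{"dx": 0,"dy": 3.2,"dz": 3.56,"roll": 0,"jaw": 1},{"dx": 0,"dy": 3.2,"dz": 3.56,"roll": 0,"jaw": 1}]}}

```text
time_s: 10.53
ee_pos: [0.4813, 0.2958, 0.148]
eef_rot: [-3.141, 0.0, 3.061]
force: [-1.4, -5.7, 3.9]
grip_width: 0.0204
grip_force: 40.0
```

Request:
{"method": "send_rows", "body": {"rows": [{"dx": 0,"dy": 2.17,"dz": 4.26,"roll": 0,"jaw": 1},{"dx": 0,"dy": 2.17,"dz": 4.26,"roll": 0,"jaw": 1},{"dx": 0,"dy": 2.17,"dz": 4.26,"roll": 0,"jaw": 1}]}}

```text
time_s: 10.78
ee_pos: [0.4818, 0.3022, 0.1352]
eef_rot: [-3.141, 0.0, 3.061]
force: [-2.1, -6.8, 7.6]
grip_width: 0.0207
grip_force: 40.0
```

Request:
{"method": "send_rows", "body": {"rows": [{"dx": 0,"dy": 1.0,"dz": 4.68,"roll": 0,"jaw": 1},{"dx": 0,"dy": 1.0,"dz": 4.68,"roll": 0,"jaw": 1},{"dx": 0,"dy": 1.0,"dz": 4.68,"roll": 0,"jaw": 1}]}}

```text
time_s: 11.03
ee_pos: [0.4821, 0.3051, 0.1213]
eef_rot: [-3.141, 0.0, 3.061]
force: [-2.2, -7.5, 8.9]
grip_width: 0.0204
grip_force: 40.0
```

Request:
{"method": "send_rows", "body": {"rows": [{"dx": 0,"dy": -0.25,"dz": 4.78,"roll": 0,"jaw": 1},{"dx": 0,"dy": -0.25,"dz": 4.78,"roll": 0,"jaw": 1},{"dx": 0,"dy": -0.25,"dz": 4.78,"roll": 0,"jaw": 1}]}}

```text
time_s: 11.28
ee_pos: [0.482, 0.3044, 0.1071]
eef_rot: [-3.141, 0.0, 3.061]
force: [-4.3, -8.0, 11.7]
grip_width: 0.0206
grip_force: 40.0
```

Request:
{"method": "send_rows", "body": {"rows": [{"dx": 0,"dy": -1.48,"dz": 4.55,"roll": 0,"jaw": 1},{"dx": 0,"dy": -1.48,"dz": 4.55,"roll": 0,"jaw": 1},{"dx": 0,"dy": -1.48,"dz": 4.55,"roll": 0,"jaw": 1}]}}

```text
time_s: 11.53
ee_pos: [0.4818, 0.3001, 0.0936]
eef_rot: [3.141, 0.001, 3.061]
force: [-4.8, -5.9, 15.0]
grip_width: 0.0206
grip_force: 40.0
```

Request:
{"method": "send_rows", "body": {"rows": [{"dx": 0,"dy": 1.48,"dz": -4.55,"roll": 0,"jaw": 1},{"dx": 0,"dy": 1.48,"dz": -4.55,"roll": 0,"jaw": 1},{"dx": 0,"dy": 1.48,"dz": -4.55,"roll": 0,"jaw": 1}]}}

```text
time_s: 11.78
ee_pos: [0.4819, 0.3043, 0.1068]
eef_rot: [-3.141, -0.0, 3.061]
force: [1.1, -6.9, -1.4]
grip_width: 0.0209
grip_force: 40.0
```

Request:
{"method": "send_rows", "body": {"rows": [{"dx": 0,"dy": 0.25,"dz": -4.78,"roll": 0,"jaw": 1},{"dx": 0,"dy": 0.25,"dz": -4.78,"roll": 0,"jaw": 1},{"dx": 0,"dy": 0.25,"dz": -4.78,"roll": 0,"jaw": 1}]}}

```text
time_s: 12.03
ee_pos: [0.482, 0.3051, 0.1213]
eef_rot: [-3.141, -0.0, 3.061]
force: [1.6, -2.3, -4.6]
grip_width: 0.021
grip_force: 40.0
```

Request:
{"method": "send_rows", "body": {"rows": [{"dx": 0,"dy": -1.0,"dz": -4.68,"roll": 0,"jaw": 1},{"dx": 0,"dy": -1.0,"dz": -4.68,"roll": 0,"jaw": 1},{"dx": 0,"dy": -1.0,"dz": -4.68,"roll": 0,"jaw": 1}]}}

```text
time_s: 12.28
ee_pos: [0.4818, 0.3021, 0.1354]
eef_rot: [3.141, 0.0, 3.061]
force: [1.7, -0.4, -4.0]
grip_width: 0.0205
grip_force: 40.0
```

Request:
{"method": "send_rows", "body": {"rows": [{"dx": 0,"dy": -2.17,"dz": -4.26,"roll": 0,"jaw": 1},{"dx": 0,"dy": -2.17,"dz": -4.26,"roll": 0,"jaw": 1},{"dx": 0,"dy": -2.17,"dz": -4.26,"roll": 0,"jaw": 1}]}}

```text
time_s: 12.53
ee_pos: [0.4812, 0.2956, 0.1482]
eef_rot: [3.141, 0.0, 3.061]
force: [2.0, 1.6, -4.6]
grip_width: 0.0212
grip_force: 40.0
```

Request:
{"method": "send_rows", "body": {"rows": [{"dx": 0,"dy": -3.2,"dz": -3.56,"roll": 0,"jaw": 1},{"dx": 0,"dy": -3.2,"dz": -3.56,"roll": 0,"jaw": 1},{"dx": 0,"dy": -3.2,"dz": -3.56,"roll": 0,"jaw": 1}]}}

```text
time_s: 12.78
ee_pos: [0.4805, 0.2861, 0.1589]
eef_rot: [3.141, 0.0, 3.061]
force: [2.1, 3.9, -5.8]
grip_width: 0.0209
grip_force: 40.0
```

Request:
{"method": "send_rows", "body": {"rows": [{"dx": 0,"dy": 0,"dz": 0,"roll": 0,"jaw": 1},{"dx": 0,"dy": 0,"dz": 0,"roll": 0,"jaw": 1},{"dx": 0,"dy": 0,"dz": 0,"roll": 0,"jaw": 1},{"dx": 0,"dy": 0,"dz": 0,"roll": 0,"jaw": 1}]}}

```text
time_s: 13.12
ee_pos: [0.4805, 0.2858, 0.159]
eef_rot: [-3.141, 0.0, 3.061]
force: [-3.0, -2.0, 6.9]
grip_width: 0.021
grip_force: 40.0
```

```bash
cat >> fit.py <<'E'
print("---")
F=[[.3043,.1068,-6.9,-1.4],[.3051,.1213,-2.3,-4.6],[.3021,.1354,-.4,-4],[.2956,.1482,1.6,-4.6],[.2861,.1589,3.9,-5.8]]
B=[[.2738,.1668,-4,0],[.2862,.1588,-4.8,3.7],[.2958,.148,-5.7,3.9],[.3022,.1352,-6.8,7.6],[.3051,.1213,-7.5,8.9],[.3044,.1071,-8,11.7],[.3001,.0936,-5.9,15]]
E_=np.vstack([D,F,B]); d=np.r_[np.ones(len(D)+5),-np.ones(7)]
th=np.arctan2(-(E_[:,0]-.2506),E_[:,1]+.019-.1357); Ft=E_[:,2]*np.cos(th)+E_[:,3]*np.sin(th)
A=np.stack([d,np.cos(th),np.sin(th)],1); s,*_=np.linalg.lstsq(A,Ft,rcond=None)
print(s,"bottom",np.degrees(np.arctan2(s[2],s[1]))-90,"rms",(Ft-A@s).std())
print(np.c_[np.degrees(th)%360,Ft,A@s][-12:].round(1).tolist())
E
python3 fit.py | sed -n '/---/,$p'
python3 -c "
from h import *
o=get_obs();print(o['ee_pos'],o['force'],np.degrees(np.arctan2(-(o['ee_pos'][1]-.2506),o['ee_pos'][2]+.019-.1357)))"
```

```text
---
[6.10351276 3.08925872 3.40782266] bottom -42.192929832432085 rms 0.6251107112567749
[[259.6, 2.6, 2.2], [274.8, 4.4, 3.0], [290.0, 3.6, 4.0], [305.0, 4.7, 5.1], [319.9, 6.7, 6.3], [335.2, -3.6, -4.7], [319.8, -6.1, -5.9], [304.7, -6.5, -7.1], [289.7, -9.4, -8.3], [274.8, -9.5, -9.2], [259.9, -10.1, -10.0], [245.0, -11.1, -10.5]]
[0.48053859 0.28577253 0.1590414 ] [-3.04579473 -2.00313362  6.92954863] -39.716036232439755
```

Request:
{"method": "send_rows", "body": {"rows": [{"dx": 0,"dy": 0.7,"dz": 0.6,"roll": 0,"jaw": 1},{"dx": 0,"dy": 0.7,"dz": 0.6,"roll": 0,"jaw": 1},{"dx": 0,"dy": 0,"dz": 0,"roll": 0,"jaw": 1},{"dx": 0,"dy": 0,"dz": 0,"roll": 0,"jaw": 1},{"dx": 0,"dy": 0,"dz": 0,"roll": 0,"jaw": 1},{"dx": 0,"dy": 0,"dz": 0,"roll": 0,"jaw": 1},{"dx": 0,"dy": 0,"dz": 0,"roll": 0,"jaw": 1},{"dx": 0,"dy": 0,"dz": 0,"roll": 0,"jaw": 1},{"dx": 0,"dy": 0,"dz": 0,"roll": 0,"jaw": 1},{"dx": 0,"dy": 0,"dz": 0,"roll": 0,"jaw": 1}]}}

```text
time_s: 13.95
ee_pos: [0.4806, 0.2873, 0.1577]
eef_rot: [-3.141, 0.0, 3.061]
force: [-2.4, -0.6, 5.3]
grip_width: 0.0209
grip_force: 40.0
```

Run:
```python
from h import *
f,W=cam("top"); cv2.imwrite("pics/end.png",f[:,:,::-1])
o=get_obs();print(o['ee_pos'],o['force'],o['joint_vel'].round(3),o['grip_width'],np.degrees(np.arctan2(-(o['ee_pos'][1]-.2506),o['ee_pos'][2]+.019-.1357)))
```

```text
[0.48064517 0.28726354 0.15771186] [-1.80086158 -1.02727083  5.15902914] [ 0.001 -0.    -0.002 -0.001  0.001  0.002] 0.020796746053273682 -41.795885483242465
```

View pics/end.png

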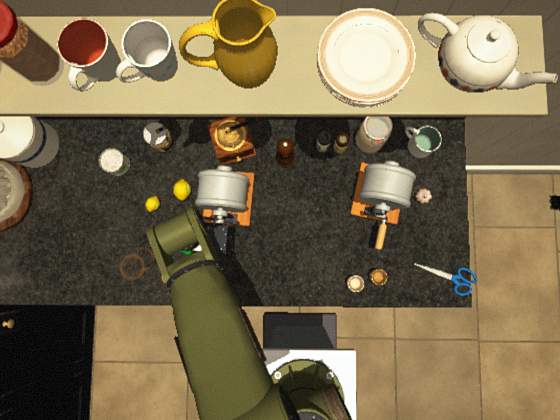

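The gripper holds drum A's handle at rest at -41.8°. The lemon at (181,189), the garlic at (424,196) and drum B are where they were. Handing in.

```bash
python3 -c "
from station import *
print(hand_in())"
```

```text
the job is handed in; nothing more can be done
None
```

I cranked the left drum (the one beside the lemon) one full turn, then brought its heavy side to the bottom, to within about 2° by my estimate. The arm is at rest still gripping the handle, about 42° from the top on the lemon side; the job is handed in at about 14 s, with the other drum, lemon and garlic untouched.

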